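# Push the mould sled past the spring catch

## Robot

A 6-joint arm with a two-finger parallel gripper is mounted at the origin on the work surface. World frame = base frame: x ahead of the robot, y to its left, z up, the work surface at z = 0. Lengths are in m, angles in rad, forces in N, time in s.
With the tool pointing down it reaches from about 0.35 to 0.975 m from the base axis. Payload 4.9 kg.
Tool frame: the origin (TCP) lies at the very end of the fingers, on their centre line; the grasp point (between the pads) lies 19 mm behind it; z points along the fingers, y is the line along which they close (so a half turn about z gives the same grasp; the last joint's range is limited). The gripper opens to 85 mm and grips with 20 to 120 N. Pads are 22 mm wide; open, the fingers measure 114 mm over their backs; the gripper's body (76 mm by 85 mm) begins 54 mm behind the grasp point. The pads swing forward as they close: fully open they stand 13 mm farther back than shut.
Start: joints at [-1.251, 0.053, 1.613, -0, 1.476, -0.119], TCP at [0.266, -0.566, 0.231] pointing down, gripper open.
Joint ranges: [-3.01, 3.01], [-1.01, 2.22], [0.06, 2.58], [-1.02, 4.17], [0.09, 2.62], [-3.14, 3.14]. Speed limits (rad/s): [2.57, 2.57, 3.14, 3.14, 3.14, 3.14].

## Interface

Orientations are given as a unit quaternion [w, x, y, z].
In Python, from plant import state, optics, ticket, nets gives the robot as it stands. The module is installed in compiled form; this text tells all that it offers.
- The arm moves only by the shell command python3 -m inch 'ROWS' [OPENING]. ROWS is JSON, a list of rows, each an object of numbers: "dx", "dy", "dz": the shift along the tool's x, y, z as a fraction of full scale; "rx", "ry", "rz": the turn, a rotation vector about the tool's x, y, z as a fraction of full scale. In form: [{"dx": .., "dy": .., "dz": .., "rx": .., "ry": .., "rz": ..}, ...]. A call has 1 to 5 rows; each row is the pose to reach, as a shift and turn from the pose commanded when the call began, along the tool's axes at that moment; what a row does not reach only later rows make up. Full scale, the value 1, is 0.8 m for a shift and 1.5 rad for a turn. A row lasts 1/10 s, in which the tool goes at most 50 mm and 8.59 degrees, less where a joint would pass 70% of its speed; a pose out of reach is approached as far as the arm can. A call with a number of a shift or a turn outside -1 to 1 is refused whole. A call with a gripper value outside its range is refused whole. OPENING is the opening, from -1 (shut) to 1 (fully open), set as the call begins (- or left out, the last holds). The fingers move at their own pace and stop on an object; the grip force is fixed at half the most. Time passes only in rows, so rows that repeat a pose let the fingers close. It gives the time, the measured TCP pose, the force, the opening and the grip force at its end, in the units of the state.
- state(): the state, without advancing time (a new reading comes with each control period).
- optics.grab_frame(name): name is "scene" or "top" or "wrist"; returns the picture (400x640x3 uint8, red, green, blue); there is no depth.
- optics.camera_info(name): a dict with "fx", "fy", "cx", "cy" (pixels), "k1" (the pictures are not rectified: a ray, as slopes to the right and down, at radius r is drawn at 1 + k1 r^2 times it, then the intrinsics apply), "R" (3x3) and "t" (3): a world point X has camera coordinates R X + t. Camera axes: x right, y down, z forward; pixel columns grow to the right and rows downward; lengths in m; the calibration is good to about 2 mm. A picture is of the moment at which its call begins: read the wrist's pose just before it. camera_info takes no time and is no camera call; for the wrist camera it gives the pose at the moment of the call.
- ticket.job_done(): hands the job in; it is judged then, once.
Trained networks look in the newest picture that a camera, given by its name, has taken for a name from the list of things; names that differ only in an ending like _2 or _b are one class to them, and where a whole thing is asked for, a point or a joint stands for the part that bears it (a point fixed in the world has none). Each returns a list of dicts, best first, with "confidence" (0 to 1); they miss things now and then, are a little off and sometimes report something else, mostly with a low value. They report only what shows in the picture. A call takes as long as a camera call. They do not tell look-alikes from the thing itself.
- nets.boxes_of(camera, name): "bbox" ([centre column, centre row, width, height] in pixels, round what is visible of it).
- nets.outline_of(camera, name): "pixels" (400x640 bool, what is visible of it) and "bbox" ([centre column, centre row, width, height] in pixels, round what is visible of it).
The state is a dict: "time": time; "joint_pos": joint angles; "joint_vel": joint speeds; "joint_efforts": joint torques, N m; "tool_pos": TCP position; "tool_rot": TCP orientation; "contact_force": force on the tool from outside, world axes, zero at the start; "ft_torque": the same for the moment, N m; "gripper_width": opening from 0.0 (shut) to 1.0 (fully open); "grasp_force": force on a finger pad.
Only numpy, scipy, OpenCV 4.12 (cv2) and the standard library are available. Lean on these libraries where they do the work, as an engineer would, in place of code of your own. Each camera call takes 0.05 s, during which the arm holds its last target. There are 200 camera calls.

## Task

Without lifting anything, press the red spring bar down behind the white mould sled and, keeping the bar held down with the fingers, push the sled along the bed, over the yellow catch tooth, until it is fully home against the blue end stop. Then let go of the bar so that the tooth springs up into the sled's window and locks it, and move clear. Leave the jar, the bowl and the chocolate tablet where they are.

Things in the scene. Friction and masses are not known exactly. Their poses are not given: they have to be found in the camera images.
- station: Aluminium slide bed fixed to the bench, 132 wide (x) x 330 long (y -170 to +160); origin on the bench surface, z up. The sled travels along its +y. Bed floor 12 above the bench; dark side guides, inner faces at x = +-58, tops 32 above the bench; blue end stop across the +y end, top 48 above the bench.
- end_stop (a point): Centre of the end stop's inner face, at (0, 145, 40) mm in the station frame.
- catch_bar (a joint): Travel in m of the red spring bar: 0 = up, 0.014 = down on its stop. It goes straight down without tilting wherever pressed (3.3 N starts it, 9 N at full travel) and springs up when let go. It has the yellow tooth, which blocks the sled until the bar is more than 8 mm down. Bar top is flat, 36 above the bench when up, 4 below the sled's deck.
- bar_rear_end (a point): Middle of the rear (-y) end of the red bar's top face, at station (0, -165), 36 above the bench when up; moves with the bar. The bar is 36 wide (station x -18 to +18), runs from station y -165 to +100 under the sled and sticks out behind it.
- tooth_top (a point): Centre of the yellow tooth's top, at station (0, 92), 48 above the bench when up (8 above the underside of the sled's deck); moves with the bar. Tooth 30 wide, 12 long (station y 86 to 98), upright faces.
- sled: Loose white sled with a mould of chocolates, 110 wide (x) x 170 long (y), about 0.5 kg, on the bed between the guides (3 clearance a side), axes as the station's. Origin: centre of its underside, 12 above the bench. Tunnel 60 wide over the bar; deck 28 to 40 above the origin, chocolates to 54. Window in the deck, 44 wide, y 15 to 49, takes the tooth when home (sled origin at station y +60).
- sled_rear (a point): Centre of the sled's rear pushing face (y -85 in its frame, 45 above its origin): blue rear wall 80 wide, flush with the deck's rear edge; the face spans 40 to 74 above the bench. The red bar lies below it.
- sled_front (a point): Middle of the sled's front edge (y +85 in its frame, 34 above its origin). At the start it is 3 to 28 short of the tooth; home, it meets the end stop.
- jar: Pink shaker jar with black cap, 52 diameter, 85 high, standing loose beside the bed on the station's +x side; leave alone. Origin: centre of its foot.
- bowl: Empty white bowl, 104 diameter, 45 high, loose on the station's -x side; leave alone. Origin: centre of its foot.
- tablet: Chocolate tablet with pink topping, 60 x 110 x 13, lying loose on the station's +x side; leave alone. Origin: centre of its underside.
There are look-alikes about, which are no part of the job. There is more than one size of the sled; the one meant has the size given above.

How it is judged:
By the outcome, as a careful person would: the job done as asked, in the order asked, and still so for the second after the job is handed in, with the robot touching nothing.
It also fails if it takes over 35 s, if anything falls off the work surface, if the arm or the gripper's body presses on something with over 40 N, if the wrist force passes 120 N, or if a joint passes its speed limit or range.

## Working session

There is one attempt and no reset: what is moved stays moved. The work goes in short steps, Python scripts to look and compute and a shell command to move; the robot and the scene stay as the last step left them, time stands still between calls to the robot, and variables do not carry over. Pictures are saved under pics/ and viewed, at most 10 in all, crops included, and the job is handed in when it is done.

```bash
mkdir -p pics
python3 - <<'E'
from plant import state, optics, nets
import cv2
s=state();print({k:s[k] for k in('time','tool_pos','tool_rot','contact_force','gripper_width')})
for n in('scene','top'):
    cv2.imwrite(f'pics/{n}0.png',optics.grab_frame(n)[:,:,::-1])
    c=optics.camera_info(n);print(n,c)
    for o in('sled','catch_bar','tooth_top','station','jar','bowl','tablet'):
        print(o,[(([round(float(v)) for v in d['bbox']]),round(float(d['confidence']),2)) for d in nets.boxes_of(n,o)])
E
```

```text
{'time': 0.0, 'tool_pos': array([ 0.26532696, -0.56517018,  0.2300432 ]), 'tool_rot': array([-1.05043740e-03,  9.76030007e-01,  2.17633436e-01, -9.32482578e-05]), 'contact_force': array([-0.13954122,  0.73746271,  0.80656033]), 'gripper_width': 1.0013095352650492}
scene {'fx': 371.53071595331426, 'fy': 371.53071595331426, 'cx': 320.7607101912126, 'cy': 192.96442264676588, 'k1': -0.012161399824005423, 'R': array([[-0.74525829,  0.66655794, -0.01704679],
       [ 0.46411716,  0.50022027, -0.73100953],
       [-0.47873306, -0.55270262, -0.68215428]]), 't': array([ 0.44844819, -0.20923812,  1.12967851])}
sled [([300, 135, 91, 64], 0.95), ([251, 251, 68, 68], 0.64), ([362, 205, 97, 65], 0.58)]
catch_bar [([358, 209, 117, 45], 0.97)]
tooth_top [([360, 207, 116, 45], 0.65)]
station [([371, 221, 156, 90], 0.85)]
jar [([332, 249, 26, 43], 0.69), ([371, 221, 162, 93], 0.52)]
bowl [([428, 175, 40, 28], 0.85), ([370, 220, 162, 94], 0.33)]
tablet [([389, 300, 64, 50], 0.72)]
top {'fx': 393.4641622229208, 'fy': 393.4641622229208, 'cx': 321.465904198578, 'cy': 206.7618792437025, 'k1': -0.03340230184083721, 'R': array([[-0.0233021 , -0.99972472,  0.00273795],
       [-0.99856677,  0.02314295, -0.04825777],
       [ 0.04818112, -0.00385854, -0.99883116]]), 't': array([-0.01523434,  0.55701365,  0.91921828])}
sled [([432, 261, 108, 70], 0.93), ([286, 222, 86, 71], 0.79), ([318, 119, 53, 61], 0.75), ([268, 166, 25, 28], 0.6)]
catch_bar [([293, 221, 110, 58], 0.8)]
tooth_top [([294, 220, 109, 55], 0.83)]
station [([280, 226, 150, 107], 0.87)]
jar [([268, 166, 26, 27], 0.92)]
bowl [([278, 310, 45, 47], 0.67)]
tablet [([213, 177, 49, 31], 0.92)]
```

```bash
python3 -c "
import cv2
i=cv2.imread('pics/top0.png')[120:340,160:400];cv2.imwrite('pics/topc.png',cv2.resize(i,None,fx=2.7,fy=2.7,interpolation=2).copy()[:600])"
```

```text
(no output)
```

View pics/topc.png

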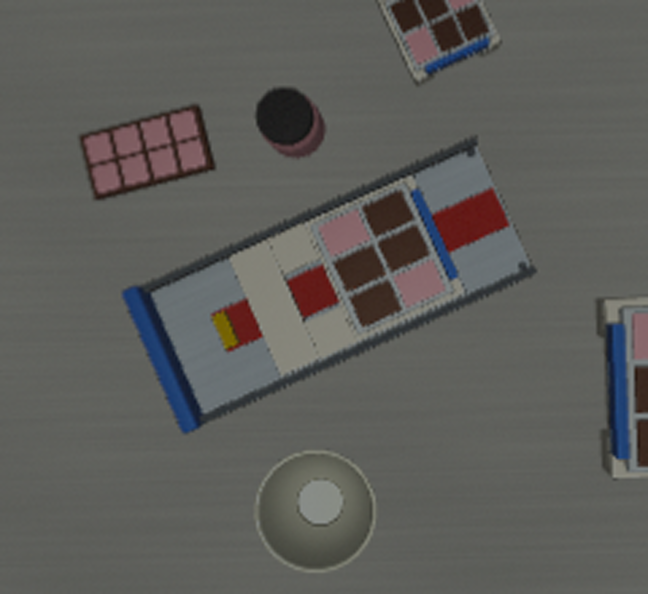

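View pics/scene0.png

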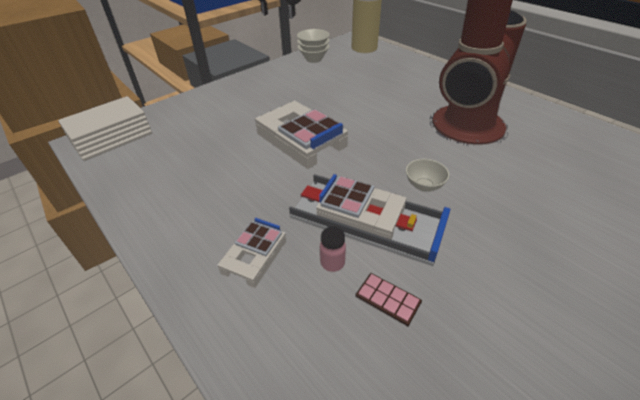

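Top crop: the station has its stop at left (123–200, 287–432), the red bar's rear end at (501, 209), the tooth at (225, 331) and the sled's rear wall at (420–458, 190–275). The scene view agrees; the other two sleds are off the bed, so they are the look-alikes.

```bash
cat > h.py <<'E'
import numpy as np
def proj(c,X):
    X=np.atleast_2d(X)@c['R'].T+c['t'];s=X[:,:2]/X[:,2:];s=s*(1+c['k1']*(s**2).sum(1,keepdims=True))
    return s*[c['fx'],c['fy']]+[c['cx'],c['cy']]
def toW(p,L):
    x,y,a=p;L=np.atleast_2d(L)/1000.;c,s=np.cos(a),np.sin(a)
    return np.c_[x+c*L[:,0]-s*L[:,1],y+s*L[:,0]+c*L[:,1],L[:,2]]
E
python3 - <<'E'
from h import *; from plant import optics,state
from scipy.optimize import least_squares
from scipy.spatial.transform import Rotation as Ro
c=optics.camera_info('top')
P=[(18,-165,36,495,190),(-18,-165,36,508,228),(15,98,48,211,314),(-15,98,48,224,351),(15,86,48,227,309),(-15,86,48,239,345),(66,160,48,123,292),(-66,160,48,187,432),(-66,145,48,201,423),(66,-170,32,475,138),(-66,-170,32,535,271)]
P=np.array(P,float);uv=P[:,3:]/2.7+[160,120]-.3
S=np.array([[40,-85,74,420,190],[-40,-85,74,458,276],[55,85,52,230,258],[-55,85,52,282,377.]]);suv=S[:,3:]/2.7+[160,120]-.3
r=least_squares(lambda p:(proj(c,toW(p,P[:,:3]))-uv).ravel(),[.5,0,.4],loss='soft_l1');p=r.x
print(p,np.round((proj(c,toW(p,P[:,:3]))-uv),1).tolist())
q=least_squares(lambda q:(proj(c,toW(p,S[:,:3]+[q[0],q[1],0]))-suv).ravel(),[0,-10.]);print('sled',q.x,np.round(q.fun,1))
ys=q.x[1]; rear=ys-85
t=toW(p,[0,(rear-165)/2,36])[0];print('rear',rear,'target',t)
s=state();R=Ro.from_quat(np.roll(s['tool_rot'],-1)).as_matrix();print(R.round(4))
print('tool shift/0.8',R.T@(t-s['tool_pos'])/.8,'yaw tool x deg',np.degrees(np.arctan2(R[1,0],R[0,0])),'st',np.degrees(p[2]))
sc=optics.camera_info('scene');print(proj(sc,toW(p,[[0,-165,36],[0,92,48],[0,160,48],[66,160,48]])))
np.save('p.npy',p)
E
```

```text
[0.51468245 0.06697478 0.39587731] [[-0.3, -0.8], [1.2, -0.7], [0.3, 0.8], [0.7, -0.8], [-0.8, 0.5], [0.0, -0.7], [-0.8, -0.4], [-1.6, 1.0], [-0.7, 1.6], [0.5, -1.0], [1.6, 1.4]]
sled [ -0.46100731 -20.60679686] [ 0.1 -0.4  0.7  0.7 -0.5 -0.3 -0.3  0. ]
rear -105.60679685965917 target [ 0.56685785 -0.05786406  0.036     ]
[[ 0.9053  0.4248  0.    ]
 [ 0.4248 -0.9053 -0.    ]
 [-0.      0.     -1.    ]]
tool shift/0.8 [ 0.61072722 -0.41476736  0.2441541 ] yaw tool x deg 25.137902137719184 st 22.68209902843983
[[303.78928788 188.80445239]
 [411.59168269 218.56870174]
 [444.06408464 228.65614125]
 [436.80011237 251.97543492]]
```

```bash
python3 -c "
import cv2
i=cv2.imread('pics/scene0.png')[150:280,270:470];cv2.imwrite('pics/scc.png',cv2.resize(i,None,fx=4,fy=4,interpolation=2))"
```

```text
(no output)
```

View pics/scc.png

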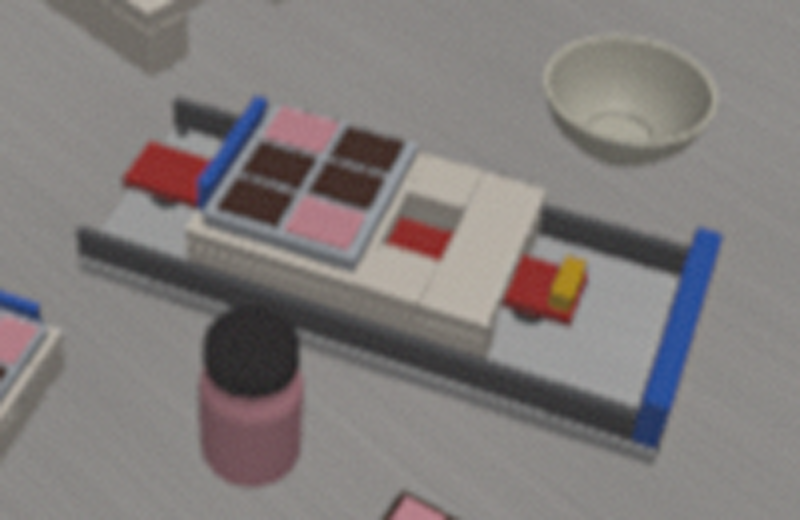

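```bash
python3 -m inch '[{"dx":0.611,"dy":-0.415,"rz":0.0286},{"dx":0.611,"dy":-0.415,"rz":0.0286},{"dx":0.611,"dy":-0.415,"rz":0.0286},{"dx":0.611,"dy":-0.415,"rz":0.0286},{"dx":0.611,"dy":-0.415,"rz":0.0286}]' -1
cat >> h.py <<'E'
def rel(y,z,x=0):
    from plant import state
    from scipy.spatial.transform import Rotation as Ro
    p=np.load('p.npy');s=state();R=Ro.from_quat(np.roll(s['tool_rot'],-1)).as_matrix()
    c,k=np.cos(p[2]),np.sin(p[2]);d=s['tool_pos'][:2]-p[:2]
    print('t',s['time'],'station xy',1000*(c*d[0]+k*d[1]),1000*(-k*d[0]+c*d[1]),'z',1000*s['tool_pos'][2],'F',s['contact_force'].round(1),'w',s['gripper_width'])
    print('yaw err deg (rz+)',np.degrees(np.arctan2(R[1,0],R[0,0])-p[2]),'rows',(R.T@(toW(p,[x,y,z])[0]-s['tool_pos'])/.8).round(4))
E
python3 -c "from h import *;rel(-135,230)"
```

```text
t 0.8 station xy -473.91436583663796 -487.73843389761305 z 231.3420520652279 F [ 0.4  0.4 -0.6] w 0.9975053697339966
yaw err deg (rz+) 2.455803109279356 rows [ 0.6107 -0.4151  0.0017]validation failed for argument at $[0]...
```

```bash
python3 -m inch '[{"dx":0.611,"dy":-0.415,"dz":0,"rx":0,"ry":0,"rz":0.0286},{"dx":0.611,"dy":-0.415,"dz":0,"rx":0,"ry":0,"rz":0.0286},{"dx":0.611,"dy":-0.415,"dz":0,"rx":0,"ry":0,"rz":0.0286},{"dx":0.611,"dy":-0.415,"dz":0,"rx":0,"ry":0,"rz":0.0286},{"dx":0.611,"dy":-0.415,"dz":0,"rx":0,"ry":0,"rz":0.0286}]' -1;echo
python3 -c "from h import *;rel(-135,230)"
```

```text
time: 1.3
tool_pos: [0.3937, -0.349, 0.2315]
tool_rot: [0.0, 0.981, 0.196, 0.0]
contact_force: [0.2, -1.0, 0.2]
gripper_width: 0.144
grasp_force: 0.0

t 1.3 station xy -272.04417830632764 -337.18846613190266 z 231.50661341458232 F [ 0.2 -1.   0.2] w 0.14445641516376
yaw err deg (rz+) -0.030946536447194514 rows [ 0.3399 -0.2529  0.0018]
```

```bash
python3 -m inch '[{"dx":0.34,"dy":-0.253,"dz":0,"rx":0,"ry":0,"rz":0},{"dx":0.34,"dy":-0.253,"dz":0,"rx":0,"ry":0,"rz":0},{"dx":0.34,"dy":-0.253,"dz":0,"rx":0,"ry":0,"rz":0},{"dx":0.34,"dy":-0.253,"dz":0,"rx":0,"ry":0,"rz":0},{"dx":0.34,"dy":-0.253,"dz":0,"rx":0,"ry":0,"rz":0}]' >/dev/null
python3 -c "from h import *;rel(-135,100)"
```

```text
t 1.8 station xy -71.26476068948688 -187.78418254363302 z 231.69027648071076 F [ 0.3 -1.   0.1] w -0.00039034213528801816
yaw err deg (rz+) 0.0031254253490406456 rows [ 0.089  -0.0661  0.1646]
```

```bash
python3 -m inch '[{"dx":0.089,"dy":-0.066,"dz":0,"rx":0,"ry":0,"rz":0},{"dx":0.089,"dy":-0.066,"dz":0,"rx":0,"ry":0,"rz":0},{"dx":0.089,"dy":-0.066,"dz":0.18,"rx":0,"ry":0,"rz":0},{"dx":0.089,"dy":-0.066,"dz":0.18,"rx":0,"ry":0,"rz":0},{"dx":0.089,"dy":-0.066,"dz":0.18,"rx":0,"ry":0,"rz":0}]' >/dev/null
python3 - <<'E'
from h import *;rel(-135,50)
from plant import optics
import cv2
a=optics.grab_frame('top')[120:340,160:400];b=optics.grab_frame('scene')[130:280,250:470]
cv2.imwrite('pics/a1.png',cv2.resize(a,None,fx=2.7,fy=2.7,interpolation=2)[:,:,::-1]);cv2.imwrite('pics/b1.png',cv2.resize(b,None,fx=3.5,fy=3.5,interpolation=2)[:,:,::-1])
E
```

```text
t 2.3 station xy -1.4574851661645627 -135.69892659395364 z 85.44689403344077 F [ 0.1  0.  -0.4] w -0.0002757259554544488
yaw err deg (rz+) 0.07189906544858413 rows [ 0.0018 -0.0009  0.0443]
```

View pics/b1.png

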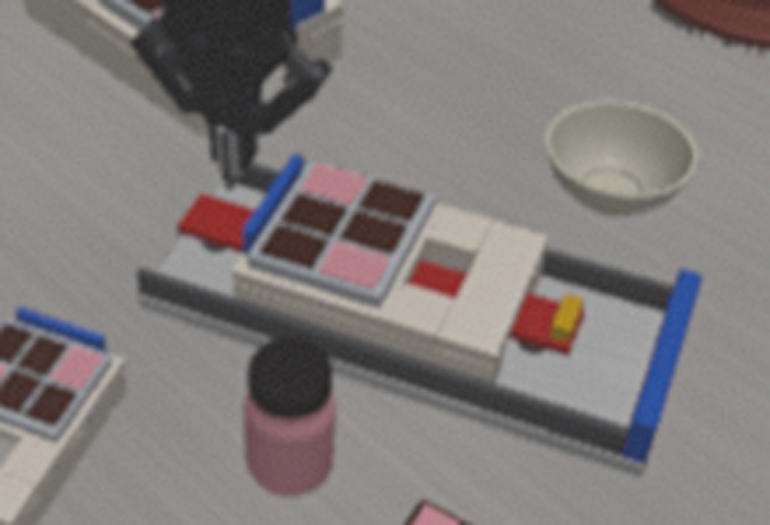

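```bash
python3 -m inch '[{"dx":0.0018,"dy":0,"dz":0.051,"rx":0,"ry":0,"rz":0},{"dx":0.0018,"dy":0,"dz":0.051,"rx":0,"ry":0,"rz":0},{"dx":0.0018,"dy":0,"dz":0.062,"rx":0,"ry":0,"rz":0},{"dx":0.0018,"dy":0,"dz":0.067,"rx":0,"ry":0,"rz":0},{"dx":0.0018,"dy":0,"dz":0.067,"rx":0,"ry":0,"rz":0}]'
python3 -c "from h import *;rel(-135,24)"
```

```text
time: 2.9
tool_pos: [0.5689, -0.0594, 0.036]
tool_rot: [0.001, 0.98, 0.197, 0.002]
contact_force: [0.2, -0.2, 4.0]
gripper_width: -0.001
grasp_force: 1.7
t 2.9 station xy 1.2589951292166848 -137.54193100777283 z 35.974179026372134 F [ 0.2 -0.2  4. ] w -0.0013318638248934448
yaw err deg (rz+) -0.0026071428718106864 rows [-0.0016 -0.0032  0.015 ]
```

```bash
python3 -m inch '[{"dx":0,"dy":0,"dz":0.006,"rx":0,"ry":0,"rz":0},{"dx":0,"dy":0,"dz":0.012,"rx":0,"ry":0,"rz":0},{"dx":0,"dy":0,"dz":0.015,"rx":0,"ry":0,"rz":0},{"dx":0,"dy":0,"dz":0.015,"rx":0,"ry":0,"rz":0}]'
python3 -c "from h import *;rel(-135,23)"
```

```text
time: 3.3
tool_pos: [0.5696, -0.0598, 0.0247]
tool_rot: [0.001, 0.98, 0.197, 0.002]
contact_force: [-1.3, -0.7, 9.1]
gripper_width: -0.002
grasp_force: 3.9
t 3.3 station xy 1.7531270224247635 -138.1451797917934 z 24.652625858978894 F [-1.3 -0.7  9.1] w -0.00212289255025466
yaw err deg (rz+) -0.011730329422644967 rows [-0.0022 -0.0039  0.002 ]
```

```bash
python3 -m inch '[{"dx":-0.002,"dy":-0.01,"dz":0.0015,"rx":0,"ry":0,"rz":0},{"dx":-0.002,"dy":-0.02,"dz":0.0015,"rx":0,"ry":0,"rz":0},{"dx":-0.002,"dy":-0.03,"dz":0.0015,"rx":0,"ry":0,"rz":0},{"dx":-0.002,"dy":-0.04,"dz":0.0015,"rx":0,"ry":0,"rz":0}]'
python3 -c "from h import *;rel(-39,23)"
```

```text
time: 3.7
tool_pos: [0.5583, -0.0327, 0.025]
tool_rot: [0.004, 0.98, 0.197, 0.005]
contact_force: [3.0, -8.3, 9.7]
gripper_width: 0.006
grasp_force: 3.9
t 3.7 station xy 1.793482601417047 -108.79590952891765 z 25.047351468083626 F [ 3.  -8.3  9.7] w 0.0055337543804664475
yaw err deg (rz+) 0.009164345534915146 rows [-0.0022 -0.0873  0.0017]
```

```bash
python3 -m inch '[{"dx":-0.001,"dy":-0.01,"dz":0.0025,"rx":0,"ry":0,"rz":0},{"dx":-0.001,"dy":-0.02,"dz":0.0025,"rx":0,"ry":0,"rz":0},{"dx":-0.001,"dy":-0.03,"dz":0.0025,"rx":0,"ry":0,"rz":0},{"dx":-0.001,"dy":-0.04,"dz":0.0025,"rx":0,"ry":0,"rz":0}]'
python3 -c "from h import *;rel(-39,23)"
```

```text
time: 4.1
tool_pos: [0.5473, -0.004, 0.0249]
tool_rot: [0.005, 0.98, 0.197, 0.007]
contact_force: [4.3, -10.4, 15.3]
gripper_width: 0.002
grasp_force: 3.9
t 4.1 station xy 2.7015453007774513 -78.10002039796268 z 24.928552998126257 F [  4.3 -10.4  15.3] w 0.001968901974765556
yaw err deg (rz+) 0.012148109122640215 rows [-0.0034 -0.0489  0.0018]
```

```bash
python3 -m inch '[{"dx":-0.003,"dy":-0.012,"dz":0,"rx":0,"ry":0,"rz":0},{"dx":-0.003,"dy":-0.024,"dz":0,"rx":0,"ry":0,"rz":0},{"dx":-0.003,"dy":-0.034,"dz":0,"rx":0,"ry":0,"rz":0},{"dx":-0.003,"dy":-0.04,"dz":0,"rx":0,"ry":0,"rz":0}]'
python3 -c "from h import *;rel(-39,23)"
```

```text
time: 4.5
tool_pos: [0.5381, 0.0204, 0.0293]
tool_rot: [0.01, 0.98, 0.197, 0.011]
contact_force: [8.3, -24.9, 27.5]
gripper_width: -0.001
grasp_force: 11.4
t 4.5 station xy 3.644828106162703 -52.01408377914242 z 29.29884700208096 F [  8.3 -24.9  27.5] w -0.0006662458764275828
yaw err deg (rz+) 0.1097358738010724 rows [-0.0047 -0.0165  0.0074]
```

Run:
```python
from h import *
from plant import optics
import cv2
a=optics.grab_frame('top')[140:290,200:400];b=optics.grab_frame('scene')[130:270,270:470]
A=cv2.resize(a,(800,600),interpolation=2)
cv2.imwrite('pics/a2.png',A[:,:,::-1]);cv2.imwrite('pics/b2.png',cv2.resize(b,(800,560),interpolation=2)[:,:,::-1])
```

```text
(no output)
```

View pics/b2.png

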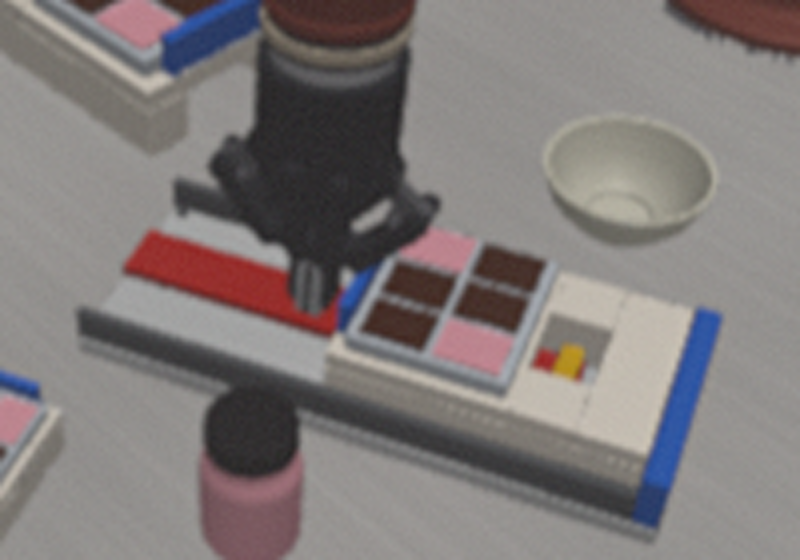

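View pics/a2.png

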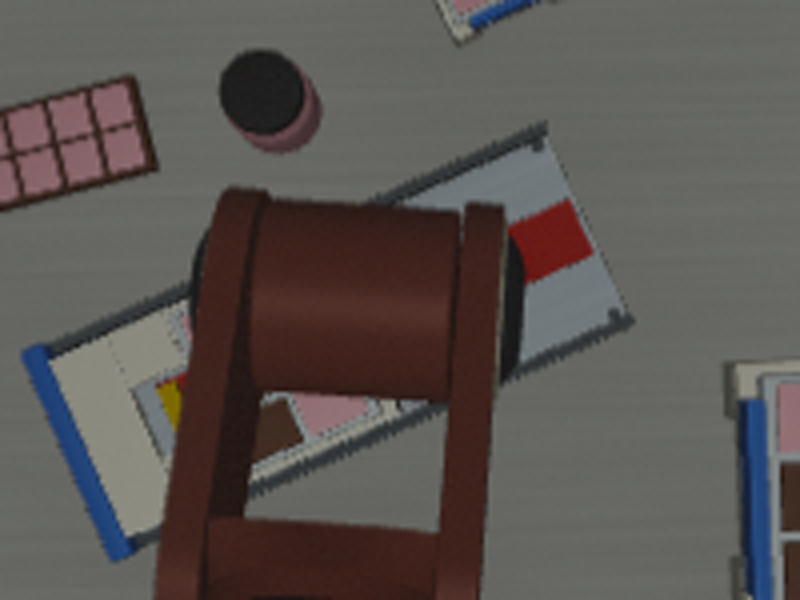

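The sled appears to meet the stop, with the tooth showing in the window at (570, 360) in the scene crop. I'll check "home" numerically before releasing the bar.

Run:
```python
from h import *
from plant import optics
p=np.load('p.npy');c=optics.camera_info('scene');t=optics.camera_info('top')
for d in(0,-5,-10):
    W=[[-22,75+d,52],[-22,109+d,52],[22,109+d,52],[22,75+d,52],[55,145+d,52],[-55,145+d,52],[55,-25+d,52]]
    print(d,'scene',((proj(c,toW(p,W))-[270,130]+.4)*4).round().tolist());print('  top',((proj(t,toW(p,W))-[200,140]+.4)*4).round().tolist())
S=[[66,145,48],[-66,145,48],[66,160,48],[66,-170,32],[18,-165,36],[-18,-165,36]]
print('ref scene',((proj(c,toW(p,S))-[270,130]+.4)*4).round().tolist());print('  top',((proj(t,toW(p,S))-[200,140]+.4)*4).round().tolist())
```

```text
0 scene [[549.0, 314.0], [612.0, 333.0], [590.0, 389.0], [526.0, 369.0], [645.0, 458.0], [693.0, 313.0], [323.0, 353.0]]
  top [[216.0, 432.0], [161.0, 457.0], [130.0, 386.0], [185.0, 361.0], [49.0, 358.0], [126.0, 536.0], [323.0, 237.0]]
-5 scene [[540.0, 311.0], [602.0, 330.0], [580.0, 386.0], [516.0, 366.0], [635.0, 455.0], [684.0, 310.0], [314.0, 350.0]]
  top [[224.0, 429.0], [169.0, 453.0], [138.0, 382.0], [193.0, 358.0], [57.0, 355.0], [134.0, 533.0], [331.0, 233.0]]
-10 scene [[531.0, 309.0], [593.0, 327.0], [571.0, 383.0], [507.0, 363.0], [625.0, 451.0], [674.0, 307.0], [306.0, 347.0]]
  top [[232.0, 425.0], [177.0, 450.0], [146.0, 379.0], [201.0, 354.0], [65.0, 351.0], [142.0, 529.0], [339.0, 229.0]]
ref scene [[638.0, 479.0], [696.0, 305.0], [669.0, 490.0], [75.0, 312.0], [122.0, 256.0], [151.0, 218.0]]
  top [[43.0, 341.0], [135.0, 553.0], [19.0, 351.0], [546.0, 121.0], [573.0, 199.0], [598.0, 255.0]]
```

Projected home geometry matches the picture to about 1 mm. I'll back off the wall with the bar still held, then lift.

```bash
python3 -m inch '[{"dx":0,"dy":0.008,"dz":-0.002,"rx":0,"ry":0,"rz":0},{"dx":0,"dy":0.02,"dz":-0.003,"rx":0,"ry":0,"rz":0},{"dx":0,"dy":0.03,"dz":-0.006,"rx":0,"ry":0,"rz":0},{"dx":0,"dy":0.03,"dz":-0.03,"rx":0,"ry":0,"rz":0},{"dx":0,"dy":0.03,"dz":-0.08,"rx":0,"ry":0,"rz":0}]'
python3 -m inch '[{"dx":0,"dy":0,"dz":-0.2,"rx":0,"ry":0,"rz":0},{"dx":0,"dy":0,"dz":-0.2,"rx":0,"ry":0,"rz":0},{"dx":0,"dy":0,"dz":-0.2,"rx":0,"ry":0,"rz":0},{"dx":0,"dy":0.2,"dz":-0.2,"rx":0,"ry":0,"rz":0},{"dx":0,"dy":0.2,"dz":-0.2,"rx":0,"ry":0,"rz":0}]'
python3 -m inch '[{"dx":-0.25,"dy":0.2,"dz":0,"rx":0,"ry":0,"rz":0},{"dx":-0.25,"dy":0.2,"dz":0,"rx":0,"ry":0,"rz":0},{"dx":-0.25,"dy":0.2,"dz":0,"rx":0,"ry":0,"rz":0},{"dx":-0.25,"dy":0.2,"dz":0,"rx":0,"ry":0,"rz":0},{"dx":-0.25,"dy":0.2,"dz":0,"rx":0,"ry":0,"rz":0}]'
python3 - <<'E'
from h import *
from plant import optics
import cv2
a=optics.grab_frame('top')[140:290,200:400];b=optics.grab_frame('scene')[130:270,270:470]
cv2.imwrite('pics/c.png',np.vstack([cv2.resize(a,(400,300),interpolation=2),cv2.resize(b,(400,280),interpolation=2)])[:,:,::-1])
E
```

```text
time: 5.1
tool_pos: [0.5325, 0.0057, 0.0803]
tool_rot: [-0.001, 0.981, 0.196, -0.003]
contact_force: [1.1, -0.2, -0.1]
gripper_width: -0.002
grasp_force: 0.0
time: 5.6
tool_pos: [0.5752, -0.0869, 0.2427]
tool_rot: [0.002, 0.98, 0.198, 0.003]
contact_force: [0.7, -0.2, -0.8]
gripper_width: -0.002
grasp_force: 0.0
time: 6.1
tool_pos: [0.4524, -0.3074, 0.239]
tool_rot: [0.0, 0.98, 0.197, 0.0]
contact_force: [1.3, 0.7, -0.9]
gripper_width: -0.002
grasp_force: 0.0
```

View pics/c.png

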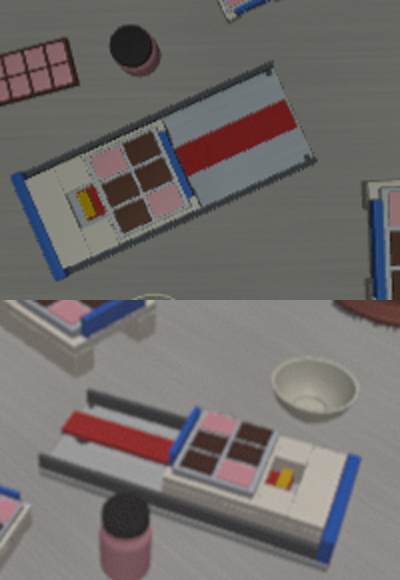

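Run:
```python
from h import *
from plant import optics
import cv2
p=np.load('p.npy');out=[]
for n,(u,v) in(('top',(200,170)),('scene',(375,185))):
    c=optics.camera_info(n);im=optics.grab_frame(n)[v:v+75,u:u+80]
    im=cv2.resize(im,None,fx=8,fy=8,interpolation=2)[:,:,::-1].copy()
    for W,col in(([[-22,75,52],[-22,109,52],[22,109,52],[22,75,52]],(0,255,0)),([[-15,86,48],[-15,98,48],[15,98,48],[15,86,48]],(255,0,255)),([[-66,145,48],[66,145,48]],(0,255,255))):
        cv2.polylines(im,[((proj(c,toW(p,W))-[u,v]+.5)*8).round().astype(int)],True,col,1)
    out.append(im[:,:400] if n=='top' else im[:,:400])
cv2.imwrite('pics/d.png',np.hstack(out))
```

```text
(no output)
```

View pics/d.png

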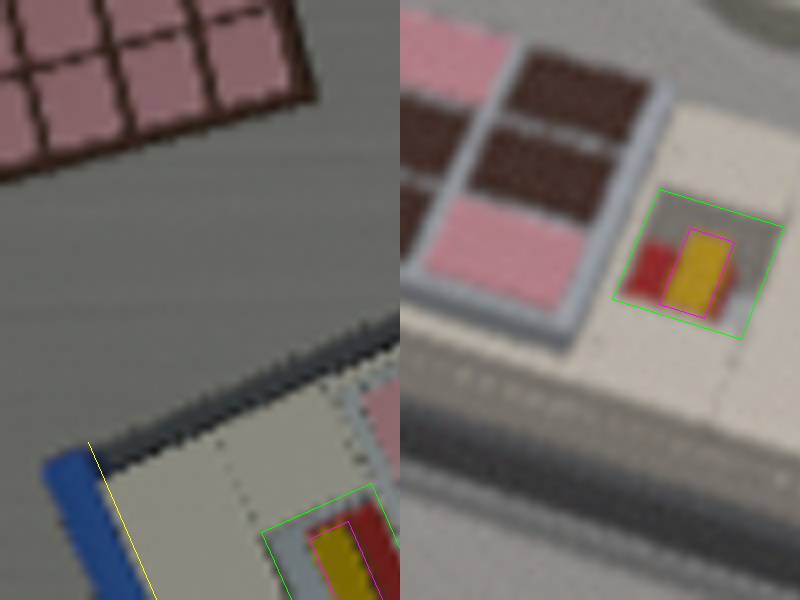

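The overlay shows the window at the predicted home outline, the tooth up at z = 48 in both views, and the deck against the stop with no gap. I'll hand it in.

```bash
python3 -c "
from plant import ticket;print(ticket.job_done())"
```

```text
the job is handed in; nothing more can be done
None
```

The job is handed in: the sled is home against the blue stop with the tooth up in its window, the arm is clear, and the jar, bowl and tablet were not touched. Near the stop, what was probably the gripper's finger linkage rode up on the sled's rear wall. The tool rose about 4 mm at roughly 38 N measured at the wrist, so the bar may have come part-way up just before release, with the tooth already under the window.

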